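# Mesh the splined hub onto the mould turner and lock it

### The job

Fit the splined hub that stands on the bench over the splined spindle of the mould turner: push down gently (never force the teeth with more than about 60 N) while rocking it about its axis until they mesh, then slide it fully home so that its flange lies flat on the round shoulder. Then swing the keeper over the flange as far as it goes so that it locks the hub down, and let go. Leave the other things on the bench where they are.

Things in the scene. Friction and masses are not known exactly. Their poses are not given: they have to be found in the camera images.
- hub: the splined hub: bare aluminium, standing upright and loose on the bench, about 0.45 kg. Round flange 84 mm across, 12 mm thick, at the bottom; above it a round boss 56 mm across, up to 52 mm total height (take it by the boss, from above, at any yaw). Origin: centre of the underside; z up along the bore
- bore (a point): centre of the hub's bore at its top, 52 mm above its underside. The bore runs right through, 40 mm wide, with five straight teeth inside, 72 degrees apart (one along the hub's x), each 8.2 mm wide, tips on a 29 mm circle, from 2 to 26 mm above the underside. The hub fits the spindle at any of five angles, right to within about 3 degrees
- turner: the mould turner, a grey gearbox bolted to the bench, foot 126 x 170 mm (x -63 to 63 mm, y -65 to 105 mm in its frame), with a 40 mm motor stub at 31 mm height out to x +100 mm. It carries the spindle and the keeper. Origin: on the bench, under the spindle axis; z up
- shoulder (a point): centre of the round steel shoulder (92 mm across), on the spindle axis, 60 mm above the bench: the hub's flange must lie flat on it. The spindle stands up from here with five flat-topped teeth 72 degrees apart, 8.2 mm wide, tips on a 37 mm circle, from the shoulder to 24 mm above it. Where teeth meet teeth, the hub stops 22 mm above home
- spindle_top (a point): top of the spindle, 41 mm above the shoulder. Its core is 27 mm across (1 mm radial play in the hub's teeth, so it centres the hub before the teeth meet), tapering to 16 mm over the last 7 mm. The spindle turns only against a friction of about 0.5 N m; the angle at which its teeth stand is random and not measured: find it by feel or by eye
- keeper_pivot (a point): pivot (vertical axis) of the keeper, at x 0, y +72 mm in the turner's frame, 85.5 mm above the bench. The keeper is a flat dark steel lever, 16 mm wide, 6 mm thick, underside 75.5 mm above the bench (3.5 mm above the flange of a seated hub). Its tongue reaches 40 mm from the pivot, its other arm 45 mm the opposite way
- keeper (a joint): keeper angle, growing clockwise seen from above. 0: swung out clear, tongue along the turner's +x. 1.57 rad: fully locked, tongue along the turner's -y, over the flange (end stop at 1.6). It stays where it is left and turns easily (about 0.05 N m)
- keeper_pin (a point): top of the upright steel pin by which the keeper is pushed: 10 mm across, standing 42 mm up from the arm opposite the tongue, 36 mm from the pivot, top 124 mm above the bench. At keeper angle q it lies from the pivot at 36 mm times (-cos q, sin q) in the turner's frame
- collar: plain steel collar, 52 mm across, 22 mm high, with a smooth 32 mm bore (no teeth); a bystander
- offcut: wooden offcut 110 x 50 x 22 mm; a bystander
- mallet: hammer lying on the bench; a bystander
- driver: screwdriver lying on the bench; a bystander
- tub: open white plastic tub 140 x 110 x 60 mm; a bystander
- cup: white cup 76 mm across, 95 mm high; a bystander
- flask: clear plastic bottle 64 mm across, 170 mm high; a bystander
Mind the look-alikes: they are no part of the job. What is shaped like the turner but green or yellow is not meant.

How it is judged:
On the way, in this order (a step that is already met when the one before it is completed fails the run):
1. the hub is meshed and fully home on the shoulder (z of hub in the frame of shoulder between -0.003 and 0.0025 m and horizontal distance between hub and shoulder below 0.004 m and angle between hub's own z axis and vertical below 0.06 rad), for 0.2 s.
2. the keeper is swung over the flange (all of step 1 and value of joint keeper above 1.35 rad), for 0.2 s.
At the end, for the whole second after the job is handed in: the hub stands upright (within 0.06 rad) on the spindle, its underside within 2.5 mm of the shoulder (3 mm below at most) and within 4 mm of its centre, at rest, and the keeper stands at 1.35 rad or more, over the flange (all of step 2 and linear speed of hub below 0.02 m/s); the robot touches nothing.
It fails at once if the hub is pressed on the mould turner with more than 60 N while it is still over 4 mm short of home (contact force between hub and turner above 60 N and z of hub in the frame of shoulder above 0.004 m).
It fails at once if another thing on the bench is moved by more than 30 mm (distance of any of collar, offcut, mallet, driver, tub, cup, flask from where it was at the start of the episode above 0.03 m).
It also fails if it takes over 72 s, if anything falls off the work surface, if the arm or the gripper's body presses on something with over 40 N, if the wrist force passes 120 N, or if a joint passes its speed limit or range.

### The arm

A 6-joint arm with a two-finger parallel gripper is mounted at the origin on the work surface. World frame = base frame: x ahead of the robot, y to its left, z up, the work surface at z = 0. Lengths are in m, angles in rad, forces in N, time in s.
With the tool pointing down it reaches from about 0.225 to 0.875 m from the base axis. Payload 3.4 kg.
Tool frame: the origin (TCP) lies at the very end of the fingers, on their centre line; the grasp point (between the pads) lies 19 mm behind it; z points along the fingers, y is the line along which they close (so a half turn about z gives the same grasp; the last joint's range is limited). The gripper opens to 85 mm and grips with 20 to 120 N. Pads are 22 mm wide; open, the fingers measure 114 mm over their backs; the gripper's body (76 mm by 85 mm) begins 54 mm behind the grasp point. The pads swing forward as they close: fully open they stand 13 mm farther back than shut.
Start: joints at [1.165, 0.276, 1.505, -0, 1.361, -0.121], TCP at [0.162, 0.552, 0.206] pointing down, gripper open.
Joint ranges: [-2.89, 2.89], [-0.75, 2.08], [0.22, 2.7], [-1.18, 4.32], [0.11, 2.71], [-2.7, 2.7]. Speed limits (rad/s): [2.57, 2.57, 3.14, 3.14, 3.14, 3.14].

### API

Orientations are given as a unit quaternion [w, x, y, z].
In Python, from rig import get_state, optics, sign_off gives the robot as it stands.
- The arm moves only by the tool send_rows, never from a script. Its argument "increments" is a list of rows, each an object with "gripper": the gripper's target within -1 to 1 (shut at 1, half-way at 0, fully open at -1); "linear": the shift along the world's x, y, z in m, a list of three; "delta_rot": the turn, a rotation vector about the world's x, y, z in rad, a list of three. In form: [{"gripper": gripper, "linear": [dx, dy, dz], "delta_rot": [rx, ry, rz]}, ...]. A call has 1 to 8 rows; each row is the pose to reach, as a shift and turn from the pose commanded when the call began; what a row does not reach only later rows make up. A row lasts 1/10 s, in which the tool goes at most 50 mm and 8.59 degrees, less where a joint would pass 70% of its speed; a pose out of reach is approached as far as the arm can. A call with a gripper value outside its range is refused whole. The fingers move at their own pace and stop on an object; "newtons" is the grip in N (left out, the last holds). Time passes only in rows, so rows that repeat a pose let the fingers close. It gives the time, the measured TCP pose, the force, the opening and the grip force at its end, in the units of the state.
- get_state(): the state, without advancing time (a new reading comes with each control period).
- optics.get_image(name): name is "side" or "top"; returns a dict with "pixels" (420x560x3 uint8, blue, green, red), "K" (3x3 intrinsics, pixels), "rvec" (rotation vector, rad) and "tvec" (3), from world to camera coordinates, as OpenCV has them. Camera axes: x right, y down, z forward; pixel columns grow to the right and rows downward; lengths in m; the calibration is good to about 2 mm. A picture is of the moment at which its call begins. There is no depth.
- sign_off(): hands the job in; it is judged then, once.
The state is a dict: "clock": time; "qpos": joint angles; "qd": joint speeds; "effort": joint torques, N m; "position": TCP position; "ee_rot": TCP orientation; "contact_force": force on the tool from outside, world axes, zero at the start; "moment": the same for the moment, N m; "width": finger opening in m; "gripper_force": force on a finger pad.
Only numpy, scipy, OpenCV 4.12 (cv2) and the standard library are available. Lean on these libraries where they do the work, as an engineer would, in place of code of your own. Each camera call takes 0.05 s, during which the arm holds its last target. There are 200 camera calls.

## Working session

There is one attempt and no reset: what is moved stays moved. The work goes in short steps, Python scripts to look and compute and a tool call to move; the robot and the scene stay as the last step left them, time stands still between calls to the robot, and variables do not carry over. Pictures are saved under pics/ and viewed, at most 10 in all, crops included, and the job is handed in when it is done.

Besides the shell and the picture viewer there is one more tool, called after "Emit:" as name(argument=value, ...), one argument or row to a line, values as JSON. send_rows: Moves the arm, as the interface text tells. Its arguments: {"type":"object","properties":{"increments":{"type":"array"},"newtons":{"type":"number"}},"required":["increments"]}

```bash
mkdir -p pics; cat > h.py <<'E'
import numpy as np, cv2
from rig import get_state, optics, sign_off
def snap(name,fn,crop=None,scale=1):
    d=optics.get_image(name); im=np.array(d["pixels"])
    np.savez(f"{name}.npz",im=im,K=d["K"],r=d["rvec"],t=d["tvec"])
    show(name,fn,crop,scale)
def show(name,fn,crop=None,scale=1):
    im=np.load(f"{name}.npz")["im"]
    if crop: x0,y0,x1,y1=crop; im=im[y0:y1,x0:x1]
    cv2.imwrite("pics/"+fn,cv2.resize(im,None,fx=scale,fy=scale,interpolation=cv2.INTER_CUBIC))
def cal(name):
    c=np.load(f"{name}.npz"); R,_=cv2.Rodrigues(c["r"]); return c["K"],R,np.ravel(c["t"]),c
def ray(name,u,v,z):
    K,R,t,_=cal(name); o=-R.T@t; d=R.T@np.linalg.inv(K)@[u,v,1]
    return (o+d*(z-o[2])/d[2]).round(4)
def proj(name,p):
    c=np.load(f"{name}.npz"); return cv2.projectPoints(np.float64(p).reshape(-1,1,3),c["r"],c["t"],c["K"],None)[0].reshape(-1,2).round(1)
E
python3 -c "
from h import *
snap('top','t1.png',scale=1.4);snap('side','s1.png',scale=1.4)
for n in('top','side'):
  K,R,t,_=cal(n);print(n,-R.T@t,K[0,0])
print(get_state())"
```

```text
top [ 0.33882707 -0.00588185  1.32989505] 430.60885217232027
side [ 0.43500436 -1.01846808  0.86782286] 515.4079947863253
{'clock': 0.1, 'qpos': array([ 1.16495009e+00,  2.76521205e-01,  1.50598858e+00,  9.01736801e-06,
        1.36070846e+00, -1.20993354e-01]), 'qd': array([ 0.00087525, -0.00192451, -0.00254772, -0.00143151, -0.00116078,
        0.00046408]), 'effort': array([ 1.80737559e-03, -4.17699444e+01, -2.46407068e+01, -9.46495362e-06,
        5.69622527e-03,  2.82019425e-05]), 'position': array([0.16138153, 0.55136199, 0.20533942]), 'ee_rot': array([-2.15894872e-04,  1.41946289e-01,  9.89874027e-01, -7.83607714e-04]), 'contact_force': array([-0.12555603,  0.12720943,  0.08692153]), 'moment': array([ 0.01488189, -0.00724906, -0.00634219]), 'gripper_force': 0.0, 'width': 0.08529977751651116}
```

View pics/t1.png

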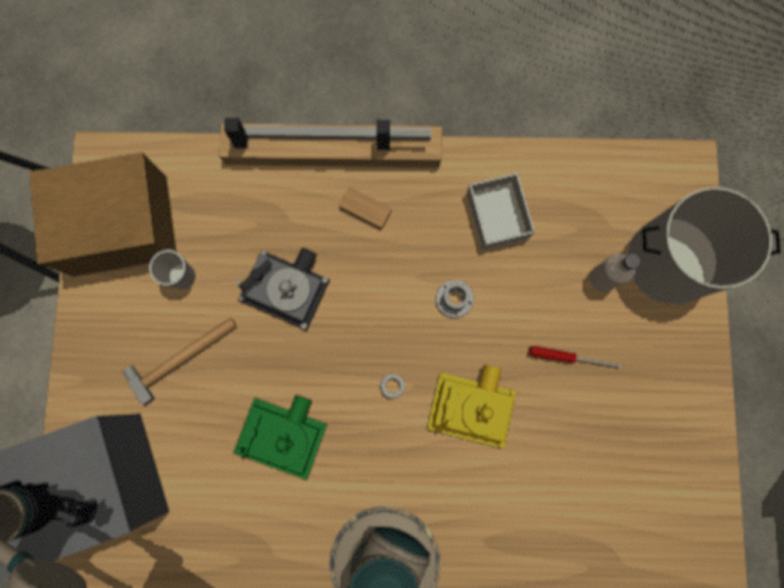

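View pics/s1.png

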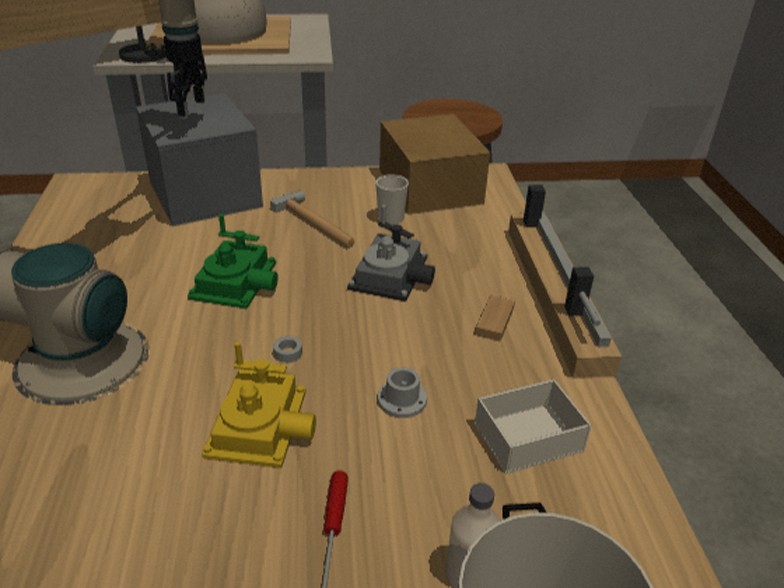

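The top view shows the grey turner around (205,206) in native pixels, with its stub pointing up and right, and the hub around (325,213). The side view agrees. The grey turner is at (280,187) and the hub at (288,280). Next I'll enlarge both.

```bash
python3 -c "
from h import *
a=np.load('top.npz')['im'];b=np.load('side.npz')['im']
f=lambda im,x,y:cv2.resize(im[y:y+70,x:x+90],(400,311),interpolation=cv2.INTER_CUBIC)
g=np.vstack([np.hstack([f(a,160,170),f(a,280,180)]),np.hstack([f(b,240,150),f(b,250,245)])])
print(g.shape);g=cv2.resize(g,(770,599));cv2.imwrite('pics/c1.png',g)"
```

```text
(622, 800, 3)
```

View pics/c1.png

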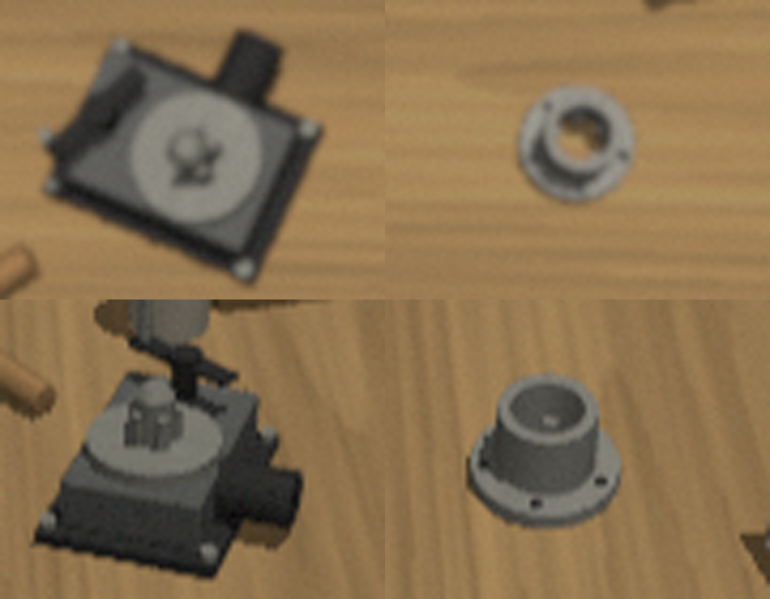

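```bash
python3 -c "
from h import *
k=385/90
T=lambda x,y:(160+x/k,170+y/k)
print('sh top',ray('top',*T(196,157),.06),'side',ray('side',240+153/k,150+136.5/k,.06))
print('hub top',ray('top',280+190.5/k,180+143/k,.010),'side boss',ray('side',250+162.5/k,245+110.5/k,.052))
print('boss top',ray('top',280+192/k,180+126/k,.052))
B=[ray('top',*T(*p),.012) for p in((122,47),(308,130),(245,268),(52,185))];print(B)
for a,b in((2,1),(3,0),(1,0),(2,3)):
  d=B[b]-B[a];print(np.degrees(np.arctan2(d[1],d[0])),np.hypot(*d[:2]))
print('keeper ends',ray('top',*T(60,155),.08),ray('top',*T(135,75),.08))
st=get_state();from scipy.spatial.transform import Rotation as R
w=st['ee_rot'];print(R.from_quat([*w[1:],w[0]]).as_matrix().round(3))
"
```

```text
sh top [0.5669 0.2175 0.06  ] side [0.5674 0.2163 0.06  ]
hub top [ 0.5616 -0.1438  0.01  ] side boss [ 0.5621 -0.1479  0.052 ]
boss top [ 0.5666 -0.1404  0.052 ]
[array([0.6567, 0.2842, 0.012 ]), array([0.597 , 0.1449, 0.012 ]), array([0.4948, 0.1868, 0.012 ]), array([0.5528, 0.3299, 0.012 ])]
-22.292669262567994 0.11045564720737455
-23.742101966036874 0.11350638748546268
66.80140948635183 0.15155388480669177
67.9367475233675 0.1544072860975155
keeper ends [0.5629 0.3083 0.08  ] [0.6205 0.2591 0.08  ]
[[-0.96   0.281 -0.001]
 [ 0.281  0.96  -0.001]
 [ 0.    -0.002 -1.   ]]
```

Emit:
send_rows(
  increments=[
    {"gripper": -1,"linear": [0,0,0.05],"delta_rot": [0,0,0]},
    {"gripper": -1,"linear": [0.02,-0.035,0.08],"delta_rot": [0,0,0]},
    {"gripper": -1,"linear": [0.045,-0.078,0.08],"delta_rot": [0,0,0]},
    {"gripper": -1,"linear": [0.07,-0.121,0.08],"delta_rot": [0,0,0]},
    {"gripper": -1,"linear": [0.095,-0.164,0.08],"delta_rot": [0,0,0]},
    {"gripper": -1,"linear": [0.12,-0.207,0.08],"delta_rot": [0,0,0]},
    {"gripper": -1,"linear": [0.145,-0.25,0.08],"delta_rot": [0,0,0]},
    {"gripper": -1,"linear": [0.17,-0.293,0.08],"delta_rot": [0,0,0]},
  ],
)

```text
clock: 0.9
position: [0.3318, 0.257, 0.2859]
ee_rot: [0.0, 0.142, 0.99, 0.0]
contact_force: [0.4, 0.7, 0.7]
width: 0.0857
gripper_force: 0.0
```

Commanded pose is now about (0.332, 0.259, 0.286). The remaining shift is (+0.230, −0.404).

Emit:
send_rows(
  increments=[
    {"gripper": -1,"linear": [0.024,-0.042,0],"delta_rot": [0,0,0]},
    {"gripper": -1,"linear": [0.048,-0.084,0],"delta_rot": [0,0,0]},
    {"gripper": -1,"linear": [0.072,-0.126,0],"delta_rot": [0,0,0]},
    {"gripper": -1,"linear": [0.096,-0.168,0],"delta_rot": [0,0,0]},
    {"gripper": -1,"linear": [0.12,-0.21,0],"delta_rot": [0,0,0]},
    {"gripper": -1,"linear": [0.144,-0.252,0],"delta_rot": [0,0,0]},
    {"gripper": -1,"linear": [0.168,-0.294,-0.02],"delta_rot": [0,0,0]},
    {"gripper": -1,"linear": [0.192,-0.336,-0.04],"delta_rot": [0,0,0]},
  ],
)

```text
clock: 1.7
position: [0.5223, -0.0754, 0.2476]
ee_rot: [0.001, 0.142, 0.99, 0.0]
contact_force: [0.3, 1.4, 0.7]
width: 0.0854
gripper_force: 0.0
```

Emit:
send_rows(
  increments=[
    {"gripper": -1,"linear": [0.02,-0.036,-0.03],"delta_rot": [0,0,0]},
    {"gripper": -1,"linear": [0.038,-0.068,-0.06],"delta_rot": [0,0,0]},
    {"gripper": -1,"linear": [0.038,-0.068,-0.1],"delta_rot": [0,0,0]},
    {"gripper": -1,"linear": [0.038,-0.068,-0.14],"delta_rot": [0,0,0]},
    {"gripper": -1,"linear": [0.038,-0.068,-0.17],"delta_rot": [0,0,0]},
    {"gripper": -1,"linear": [0.038,-0.068,-0.17],"delta_rot": [0,0,0]},
  ],
)

```text
clock: 2.3
position: [0.5553, -0.14, 0.0731]
ee_rot: [-0.005, 0.142, 0.99, 0.001]
contact_force: [0.5, -0.7, -0.4]
width: 0.0853
gripper_force: 0.0
```

```bash
python3 -c "
from h import *
snap('side','s2.png',(220,190,360,300),5)
print(get_state()['position'])"
```

```text
[ 0.55760105 -0.14075101  0.07587136]
```

View pics/s2.png

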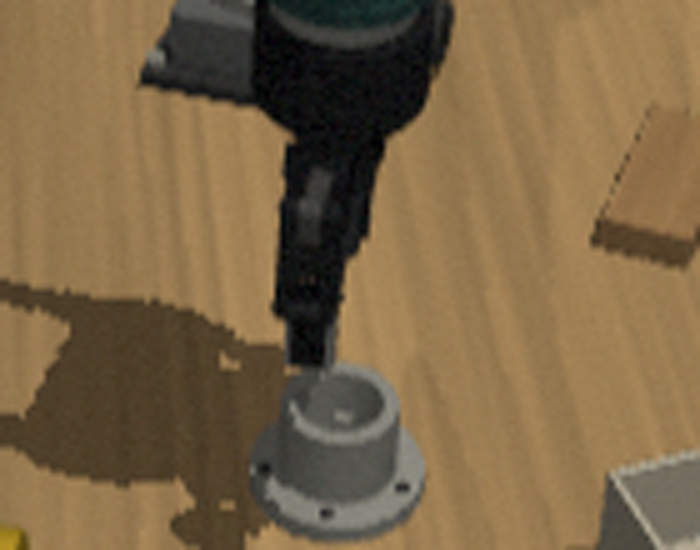

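Emit:
send_rows(
  increments=[
    {"gripper": -1,"linear": [0,0,-0.025],"delta_rot": [0,0,0]},
    {"gripper": -1,"linear": [0,0,-0.054],"delta_rot": [0,0,0]},
    {"gripper": -1,"linear": [0,0,-0.054],"delta_rot": [0,0,0]},
    {"gripper": 0.3,"linear": [0,0,-0.054],"delta_rot": [0,0,0]},
    {"gripper": 0.6,"linear": [0,0,-0.054],"delta_rot": [0,0,0]},
    {"gripper": 0.6,"linear": [0,0,-0.054],"delta_rot": [0,0,0]},
    {"gripper": 0.6,"linear": [0,0,-0.054],"delta_rot": [0,0,0]},
    {"gripper": 0.6,"linear": [0,0,-0.054],"delta_rot": [0,0,0]},
  ],
  newtons=25,
)

```text
clock: 3.15
position: [0.5612, -0.1414, 0.026]
ee_rot: [0.002, 0.142, 0.99, 0.0]
contact_force: [-1.3, 1.1, 1.2]
width: 0.0175
gripper_force: 0.1
```

```bash
python3 -c "
from h import *
snap('side','s3.png',(220,190,360,300),5)
st=get_state();print(st['position'],st['width'],st['gripper_force'],st['contact_force'])"
```

```text
[ 0.56063679 -0.14163581  0.02550226] 0.01690926211072696 0.30438223388046026 [ 0.78844402 -1.33271636  0.99930748]
```

View pics/s3.png

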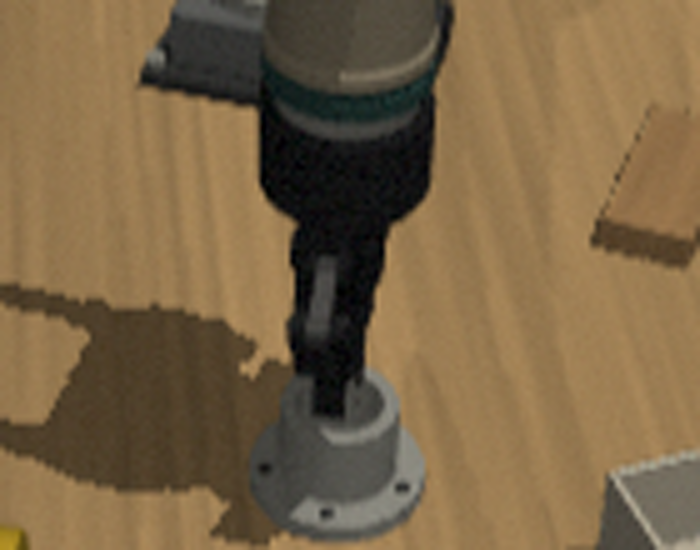

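```bash
python3 -c "
from h import *
p=get_state()['position']
for d in(0,.02,.052): print((proj('side',[*p[:2],.0255+d])-[220,190])*5)
for c in((.562,-.146),(.562,-.165)):
  for z in(0,.012,.052): print(c,z,(proj('side',[*c,z])-[220,190])*5, (proj('side',[c[0]-.028,c[1],z])-[220,190])*5)
snap('top','t3.png',(280,170,370,250),6)
"
```

```text
[[333.5 437. ]]
[[335.  405.5]]
[[337. 354.]]
(0.562, -0.146) 0 [[335.5 482. ]] [[276.5 485. ]]
(0.562, -0.146) 0.012 [[336. 464.]] [[277.  466.5]]
(0.562, -0.146) 0.052 [[339.5 401.5]] [[279. 404.]]
(0.562, -0.165) 0 [[340. 511.]] [[280.5 513.5]]
(0.562, -0.165) 0.012 [[340.5 492.5]] [[281.  495.5]]
(0.562, -0.165) 0.052 [[344. 430.]] [[283.  432.5]]
```

View pics/t3.png

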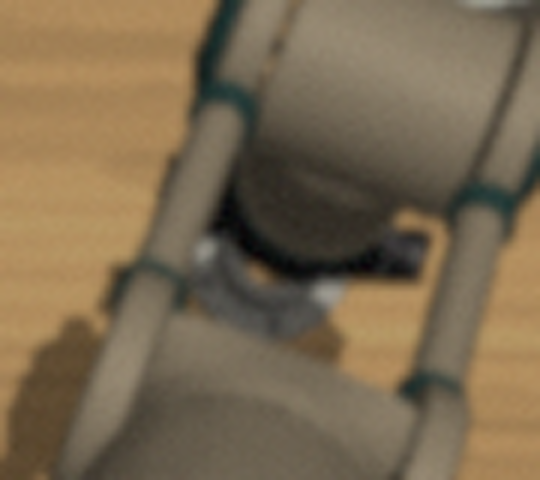

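Emit:
send_rows(
  increments=[
    {"gripper": 0.6,"linear": [0,0,0.03],"delta_rot": [0,0,0]},
    {"gripper": 0.6,"linear": [0,0,0.07],"delta_rot": [0,0,0]},
    {"gripper": 0.6,"linear": [0,0,0.07],"delta_rot": [0,0,0]},
    {"gripper": -1,"linear": [0,0,0.07],"delta_rot": [0,0,0]},
    {"gripper": -1,"linear": [0,0,0.07],"delta_rot": [0,0,0]},
    {"gripper": -1,"linear": [0,0,0.07],"delta_rot": [0,0,0]},
    {"gripper": -1,"linear": [0,0,0.07],"delta_rot": [0,0,0]},
    {"gripper": -1,"linear": [0,0,0.07],"delta_rot": [0,0,0]},
  ],
)

```text
clock: 4.05
position: [0.559, -0.1412, 0.0931]
ee_rot: [-0.001, 0.142, 0.99, 0.0]
contact_force: [0.9, -0.5, -0.3]
width: 0.0855
gripper_force: 0.0
```

```bash
python3 -c "
from h import *
snap('side','s4.png',(240,170,350,300),4.6)
st=get_state();p=st['position'];print(p,st['width'])
print((proj('side',p)-[240,170])*4.6,[(proj('side',p+np.array([s*.28*.045,s*.96*.045,.013]))-[240,170])*4.6 for s in(-1,1)])"
```

```text
[ 0.55914266 -0.14129567  0.09329754] 0.0857366510350937
[[216.2 393.3]] [array([[201.02, 433.78]]), array([[232.3 , 316.48]])]
```

View pics/s4.png

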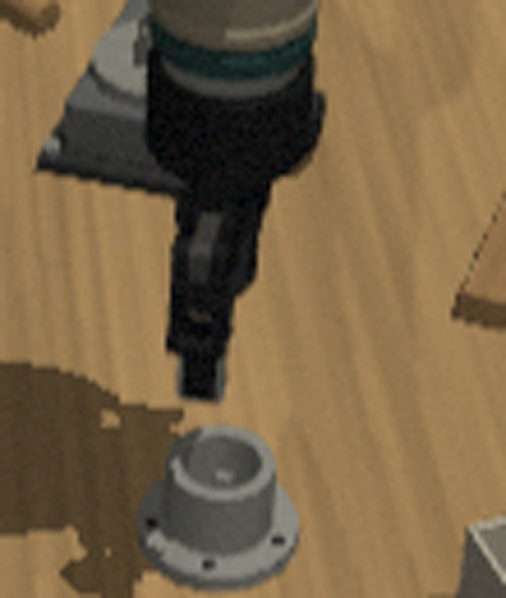

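The open fingertips sit about 23 mm higher than nominal: near tip at (201,400), expected at (201,434). I'll descend deeper and close on the boss.

Emit:
send_rows(
  increments=[
    {"gripper": -1,"linear": [0,0,-0.04],"delta_rot": [0,0,0]},
    {"gripper": -1,"linear": [0,0,-0.07],"delta_rot": [0,0,0]},
    {"gripper": -1,"linear": [0,0,-0.086],"delta_rot": [0,0,0]},
    {"gripper": -1,"linear": [0,0,-0.086],"delta_rot": [0,0,0]},
    {"gripper": 0.4,"linear": [0,0,-0.086],"delta_rot": [0,0,0]},
    {"gripper": 0.4,"linear": [0,0,-0.086],"delta_rot": [0,0,0]},
    {"gripper": 0.4,"linear": [0,0,-0.086],"delta_rot": [0,0,0]},
  ],
  newtons=25,
)

```text
clock: 4.8
position: [0.5606, -0.1421, 0.0095]
ee_rot: [0.001, 0.142, 0.99, -0.001]
contact_force: [-0.3, -1.0, 3.9]
width: 0.0539
gripper_force: 27.7
```

Emit:
send_rows(
  increments=[
    {"gripper": -1,"linear": [0,0,0],"delta_rot": [0,0,0]},
    {"gripper": -1,"linear": [0,0,0],"delta_rot": [0,0,0]},
    {"gripper": -1,"linear": [0,0,0],"delta_rot": [0,0,-0.14]},
    {"gripper": -1,"linear": [0,0,0],"delta_rot": [0,0,-0.28]},
    {"gripper": -1,"linear": [0,0,0],"delta_rot": [0,0,-0.42]},
    {"gripper": -1,"linear": [0,0,0],"delta_rot": [0,0,-0.56]},
    {"gripper": -1,"linear": [0,0,0],"delta_rot": [0,0,-0.7]},
    {"gripper": -1,"linear": [0,0,0],"delta_rot": [0,0,-0.84]},
  ],
)

```text
clock: 5.6
position: [0.5595, -0.1413, 0.0081]
ee_rot: [0.0, 0.536, 0.844, 0.0]
contact_force: [-0.0, 0.4, 0.6]
width: 0.0854
gripper_force: 0.0
```

Emit:
send_rows(
  increments=[
    {"gripper": -1,"linear": [0,0,0],"delta_rot": [0,0,-0.14]},
    {"gripper": -1,"linear": [0,0,0],"delta_rot": [0,0,-0.28]},
    {"gripper": -1,"linear": [0,0,0],"delta_rot": [0,0,-0.42]},
    {"gripper": -1,"linear": [0,0,0],"delta_rot": [0,0,-0.56]},
    {"gripper": -1,"linear": [0,0,0],"delta_rot": [0,0,-0.7]},
    {"gripper": -1,"linear": [0,0,0],"delta_rot": [0,0,-0.73]},
    {"gripper": -1,"linear": [0,0,0],"delta_rot": [0,0,-0.73]},
  ],
)

```text
clock: 6.3
position: [0.5595, -0.1413, 0.0081]
ee_rot: [0.0, 0.8, 0.6, 0.0]
contact_force: [-1.1, -0.5, -0.9]
width: 0.0854
gripper_force: 0.0
```

Emit:
send_rows(
  increments=[
    {"gripper": 0.6,"linear": [0,0,0],"delta_rot": [0,0,0]},
    {"gripper": 0.6,"linear": [0,0,0],"delta_rot": [0,0,0]},
    {"gripper": 0.6,"linear": [0,0,0],"delta_rot": [0,0,0]},
    {"gripper": 0.6,"linear": [0,0,0],"delta_rot": [0,0,0]},
    {"gripper": 0.6,"linear": [0,0,0],"delta_rot": [0,0,0]},
  ],
  newtons=60,
)

```text
clock: 6.8
position: [0.5619, -0.1422, 0.0095]
ee_rot: [0.002, 0.8, 0.6, 0.002]
contact_force: [1.6, -0.4, 5.6]
width: 0.0543
gripper_force: 61.9
```

Emit:
send_rows(
  increments=[
    {"gripper": 0.6,"linear": [0,0,0.04],"delta_rot": [0,0,0]},
    {"gripper": 0.6,"linear": [0,0,0.085],"delta_rot": [0,0,0]},
    {"gripper": 0.6,"linear": [0,0.03,0.125],"delta_rot": [0,0,0]},
    {"gripper": 0.6,"linear": [0,0.07,0.13],"delta_rot": [0,0,0]},
    {"gripper": 0.6,"linear": [0,0.115,0.13],"delta_rot": [0,0,0]},
    {"gripper": 0.6,"linear": [0,0.16,0.13],"delta_rot": [0,0,0]},
    {"gripper": 0.6,"linear": [0,0.205,0.13],"delta_rot": [0,0,0]},
    {"gripper": 0.6,"linear": [0,0.25,0.13],"delta_rot": [0,0,0]},
  ],
)

```text
clock: 7.6
position: [0.5576, 0.1102, 0.1365]
ee_rot: [-0.001, 0.8, 0.6, -0.002]
contact_force: [0.1, -0.5, -5.5]
width: 0.0542
gripper_force: 67.2
```

Emit:
send_rows(
  increments=[
    {"gripper": 0.6,"linear": [0.002,0.04,0],"delta_rot": [0,0,0]},
    {"gripper": 0.6,"linear": [0.005,0.075,0],"delta_rot": [0,0,0]},
    {"gripper": 0.6,"linear": [0.005,0.1,0],"delta_rot": [0,0,0]},
    {"gripper": 0.6,"linear": [0.005,0.109,0],"delta_rot": [0,0,0]},
    {"gripper": 0.6,"linear": [0.005,0.109,0],"delta_rot": [0,0,0]},
    {"gripper": 0.6,"linear": [0.005,0.109,0],"delta_rot": [0,0,0]},
  ],
)

```text
clock: 8.2
position: [0.5636, 0.2163, 0.137]
ee_rot: [0.0, 0.8, 0.6, -0.001]
contact_force: [0.4, -0.1, -6.0]
width: 0.0539
gripper_force: 67.2
```

```bash
python3 -c "
from h import *
d=optics.get_image('side');np.savez('side.npz',im=d['pixels'],K=d['K'],r=d['rvec'],t=d['tvec'])
d=optics.get_image('top');np.savez('top.npz',im=d['pixels'],K=d['K'],r=d['rvec'],t=d['tvec'])
st=get_state();print(st['position'],st['contact_force'],st['width'])
a=np.load('top.npz')['im'];b=np.load('side.npz')['im']
g=np.hstack([cv2.resize(a[165:245,165:245],(390,390),interpolation=3),cv2.resize(b[130:210,235:315],(390,390),interpolation=3)]);cv2.imwrite('pics/s5.png',g)
h=st['position'][2]-.0095
print('flange-bottom ctr',(proj('side',[*st['position'][:2],h])-[235,130])*4.875-[-390,0],'shoulder',(proj('side',[.567,.217,.06])-[235,130])*4.875-[-390,0])"
```

```text
[0.56414541 0.21598746 0.13755839] [-0.6188916  -0.81619956 -6.08154306] 0.05377281041677601
flange-bottom ctr [[585.4875 153.5625]] shoulder [[587.925 252.525]]
```

View pics/s5.png

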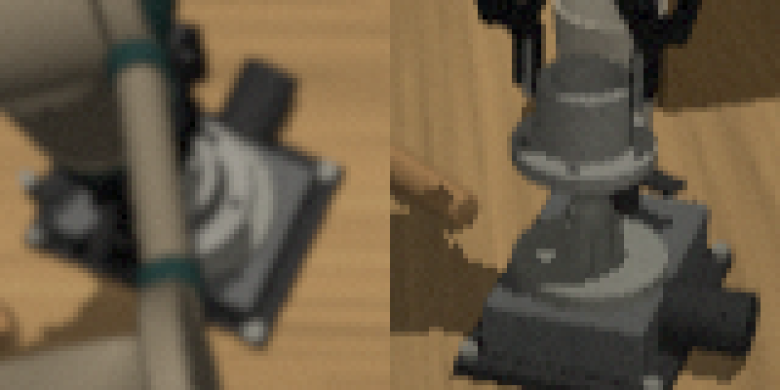

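Emit:
send_rows(
  increments=[
    {"gripper": 0.6,"linear": [0.003,0.001,-0.01],"delta_rot": [0,0,0]},
    {"gripper": 0.6,"linear": [0.003,0.001,-0.024],"delta_rot": [0,0,0]},
    {"gripper": 0.6,"linear": [0.003,0.001,-0.028],"delta_rot": [0,0,0]},
    {"gripper": 0.6,"linear": [0.003,0.001,-0.031],"delta_rot": [0,0,0]},
    {"gripper": 0.6,"linear": [0.003,0.001,-0.033],"delta_rot": [0,0,0]},
    {"gripper": 0.6,"linear": [0.003,0.001,-0.035],"delta_rot": [0,0,0]},
    {"gripper": 0.6,"linear": [0.003,0.001,-0.035],"delta_rot": [0,0,0]},
  ],
)

```text
clock: 9.0
position: [0.5675, 0.2186, 0.103]
ee_rot: [0.0, 0.8, 0.6, 0.0]
contact_force: [0.2, 0.4, -5.6]
width: 0.0538
gripper_force: 67.1
```

Emit:
send_rows(
  increments=[
    {"gripper": 0.6,"linear": [0,0,-0.003],"delta_rot": [0,0,0]},
    {"gripper": 0.6,"linear": [0,0,-0.006],"delta_rot": [0,0,0]},
    {"gripper": 0.6,"linear": [0,0,-0.009],"delta_rot": [0,0,0]},
    {"gripper": 0.6,"linear": [0,0,-0.011],"delta_rot": [0,0,0]},
    {"gripper": 0.6,"linear": [0,0,-0.012],"delta_rot": [0,0,0]},
    {"gripper": 0.6,"linear": [0,0,-0.012],"delta_rot": [0,0,0]},
  ],
)

```text
clock: 9.6
position: [0.568, 0.2189, 0.0916]
ee_rot: [0.0, 0.8, 0.6, 0.001]
contact_force: [0.5, 1.0, -0.6]
width: 0.0538
gripper_force: 67.5
```

Emit:
send_rows(
  increments=[
    {"gripper": 0.6,"linear": [0,0,-0.003],"delta_rot": [0,0,0]},
    {"gripper": 0.6,"linear": [0,0,-0.005],"delta_rot": [0,0,0]},
    {"gripper": 0.6,"linear": [0,0,-0.005],"delta_rot": [0,0,0]},
    {"gripper": 0.6,"linear": [0,0,-0.005],"delta_rot": [0,0,0]},
  ],
)

```text
clock: 10.0
position: [0.5682, 0.2193, 0.0913]
ee_rot: [0.001, 0.8, 0.6, 0.002]
contact_force: [-6.0, -0.5, 21.2]
width: 0.0542
gripper_force: 69.8
```

Emit:
send_rows(
  increments=[
    {"gripper": 0.6,"linear": [0,0,0],"delta_rot": [0,0,0.06]},
    {"gripper": 0.6,"linear": [0,0,0],"delta_rot": [0,0,0.12]},
    {"gripper": 0.6,"linear": [0,0,0],"delta_rot": [0,0,0.18]},
    {"gripper": 0.6,"linear": [0,0,0],"delta_rot": [0,0,0.24]},
    {"gripper": 0.6,"linear": [0,0,0],"delta_rot": [0,0,0.3]},
    {"gripper": 0.6,"linear": [0,0,0],"delta_rot": [0,0,0.36]},
  ],
)

```text
clock: 10.6
position: [0.5692, 0.2196, 0.0908]
ee_rot: [0.001, 0.679, 0.734, 0.003]
contact_force: [-3.0, 1.0, 15.5]
width: 0.054
gripper_force: 69.2
```

Emit:
send_rows(
  increments=[
    {"gripper": 0.6,"linear": [0,0,-0.001],"delta_rot": [0,0,0.06]},
    {"gripper": 0.6,"linear": [0,0,-0.001],"delta_rot": [0,0,0.12]},
    {"gripper": 0.6,"linear": [0,0,-0.001],"delta_rot": [0,0,0.18]},
    {"gripper": 0.6,"linear": [0,0,-0.001],"delta_rot": [0,0,0.24]},
    {"gripper": 0.6,"linear": [0,0,-0.001],"delta_rot": [0,0,0.3]},
    {"gripper": 0.6,"linear": [0,0,-0.001],"delta_rot": [0,0,0.36]},
  ],
)

```text
clock: 11.2
position: [0.5686, 0.2187, 0.085]
ee_rot: [0.001, 0.537, 0.844, 0.001]
contact_force: [2.2, -0.4, -4.4]
width: 0.0542
gripper_force: 67.3
```

Meshed: z fell to 0.085. Now I'll slide it home.

Emit:
send_rows(
  increments=[
    {"gripper": 0.6,"linear": [0,0,-0.003],"delta_rot": [0,0,0]},
    {"gripper": 0.6,"linear": [0,0,-0.006],"delta_rot": [0,0,0]},
    {"gripper": 0.6,"linear": [0,0,-0.009],"delta_rot": [0,0,0]},
    {"gripper": 0.6,"linear": [0,0,-0.012],"delta_rot": [0,0,0]},
    {"gripper": 0.6,"linear": [0,0,-0.015],"delta_rot": [0,0,0]},
    {"gripper": 0.6,"linear": [0,0,-0.018],"delta_rot": [0,0,0]},
    {"gripper": 0.6,"linear": [0,0,-0.018],"delta_rot": [0,0,0]},
  ],
)

```text
clock: 11.9
position: [0.5689, 0.2185, 0.0696]
ee_rot: [0.002, 0.539, 0.843, 0.001]
contact_force: [-0.9, -1.3, 8.8]
width: 0.0539
gripper_force: 68.6
```

Emit:
send_rows(
  increments=[
    {"gripper": 0.6,"linear": [0,0,-0.003],"delta_rot": [0,0,0]},
    {"gripper": 0.6,"linear": [0,0,-0.003],"delta_rot": [0,0,0]},
    {"gripper": 0.6,"linear": [0,0,-0.003],"delta_rot": [0,0,0]},
    {"gripper": 0.6,"linear": [0,0,-0.003],"delta_rot": [0,0,0]},
  ],
)

```text
clock: 12.3
position: [0.569, 0.2184, 0.0694]
ee_rot: [0.002, 0.538, 0.843, 0.002]
contact_force: [-5.3, -3.6, 24.5]
width: 0.0541
gripper_force: 70.0
```

Emit:
send_rows(
  increments=[
    {"gripper": -1,"linear": [0,0,0.002],"delta_rot": [0,0,0]},
    {"gripper": -1,"linear": [0,0,0.003],"delta_rot": [0,0,0]},
    {"gripper": -1,"linear": [0,0,0.003],"delta_rot": [0,0,0]},
    {"gripper": -1,"linear": [0,0,0.01],"delta_rot": [0,0,0]},
    {"gripper": -1,"linear": [0,0,0.05],"delta_rot": [0,0,0]},
    {"gripper": -1,"linear": [0,0,0.09],"delta_rot": [0,0,0]},
    {"gripper": 1,"linear": [0,0,0.11],"delta_rot": [0,0,0]},
    {"gripper": 1,"linear": [0,0,0.11],"delta_rot": [0,0,0]},
  ],
)

```text
clock: 13.1
position: [0.5697, 0.2194, 0.1777]
ee_rot: [0.003, 0.537, 0.843, 0.003]
contact_force: [0.1, -0.2, 0.5]
width: 0.0594
gripper_force: 0.0
```

Emit:
send_rows(
  increments=[
    {"gripper": 1,"linear": [-0.014,0.035,0],"delta_rot": [0,0,0]},
    {"gripper": 1,"linear": [-0.028,0.069,0],"delta_rot": [0,0,0]},
    {"gripper": 1,"linear": [-0.028,0.069,0],"delta_rot": [0,0,0]},
    {"gripper": 1,"linear": [-0.028,0.069,0],"delta_rot": [0,0,0]},
    {"gripper": 1,"linear": [-0.028,0.069,0],"delta_rot": [0,0,0]},
  ],
)

```text
clock: 13.6
position: [0.5393, 0.2868, 0.1729]
ee_rot: [-0.0, 0.538, 0.843, -0.001]
contact_force: [-0.0, 0.9, 0.3]
width: 0.0003
gripper_force: 0.0
```

```bash
python3 -c "
from h import *
snap('side','s6.png',(230,100,330,210),5.4)
st=get_state();p=st['position'];print(p,st['width'])
f=lambda p:((proj('side',p)-[230,100])*5.4)[0]
print('tcp',f(p),'pin top',f([.564,.2991,.124]),'hub boss top',f([.569,.2187,.112]),'pivot',f([.5971,.285,.0855]))"
```

```text
[0.5395509  0.28658052 0.17314581] 6.362957758910695e-05
tcp [186.84 190.62] pin top [228.96 259.74] hub boss top [251.64 355.86] pivot [290.52 332.64]
```

View pics/s6.png

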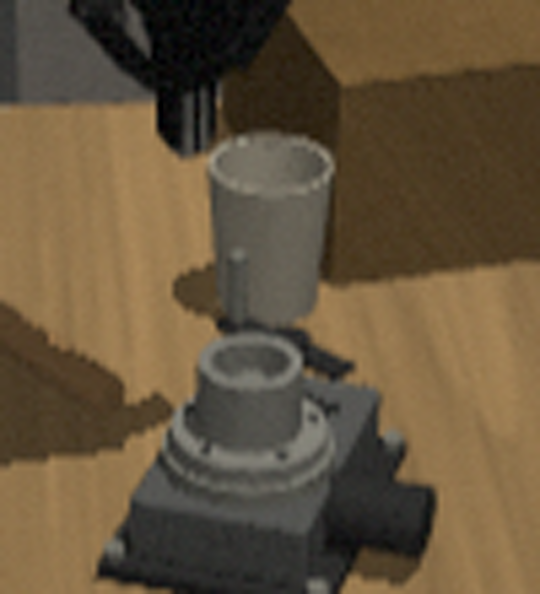

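The hub lies flat on the shoulder. The pin top is at (237,252), close to the predicted (229,260). The shut fingertip is at (186,152), about 23 mm above nominal. I'll lower it beside the pin and push.

Emit:
send_rows(
  increments=[
    {"gripper": 1,"linear": [0,0,-0.04],"delta_rot": [0,0,0]},
    {"gripper": 1,"linear": [0,0,-0.08],"delta_rot": [0,0,0]},
    {"gripper": 1,"linear": [0,0,-0.098],"delta_rot": [0,0,0]},
    {"gripper": 1,"linear": [0.005,0.004,-0.098],"delta_rot": [0,0,0]},
    {"gripper": 1,"linear": [0.009,0.007,-0.098],"delta_rot": [0,0,0]},
    {"gripper": 1,"linear": [0.009,0.007,-0.098],"delta_rot": [0,0,0]},
  ],
)

```text
clock: 14.25
position: [0.5511, 0.2954, 0.0776]
ee_rot: [0.001, 0.538, 0.843, 0.002]
contact_force: [0.0, -0.3, -0.2]
width: -0.0001
gripper_force: 0.0
```

Emit:
send_rows(
  increments=[
    {"gripper": 1,"linear": [0.004,0.006,0],"delta_rot": [0,0,0]},
    {"gripper": 1,"linear": [0.008,0.012,0],"delta_rot": [0,0,0]},
    {"gripper": 1,"linear": [0.014,0.016,0],"delta_rot": [0,0,0]},
    {"gripper": 1,"linear": [0.02,0.019,0],"delta_rot": [0,0,0]},
    {"gripper": 1,"linear": [0.027,0.021,0],"delta_rot": [0,0,0]},
    {"gripper": 1,"linear": [0.034,0.022,0],"delta_rot": [0,0,0]},
    {"gripper": 1,"linear": [0.041,0.021,0],"delta_rot": [0,0,0]},
    {"gripper": 1,"linear": [0.046,0.019,0],"delta_rot": [0,0,0]},
  ],
)

```text
clock: 15.05
position: [0.5928, 0.3137, 0.0754]
ee_rot: [-0.002, 0.538, 0.843, -0.001]
contact_force: [-10.6, 0.8, 3.9]
width: -0.0001
gripper_force: 4.5
```

Emit:
send_rows(
  increments=[
    {"gripper": 1,"linear": [0.002,0,0],"delta_rot": [0,0,0]},
    {"gripper": 1,"linear": [0.003,-0.001,0],"delta_rot": [0,0,0]},
    {"gripper": 1,"linear": [0.003,-0.001,0],"delta_rot": [0,0,0]},
  ],
)

```text
clock: 15.35
position: [0.5932, 0.3124, 0.0752]
ee_rot: [-0.004, 0.538, 0.843, -0.003]
contact_force: [-10.1, 0.1, 4.0]
width: -0.0003
gripper_force: 4.5
```

Emit:
send_rows(
  increments=[
    {"gripper": 1,"linear": [-0.01,-0.004,0],"delta_rot": [0,0,0]},
    {"gripper": 1,"linear": [-0.025,-0.01,0],"delta_rot": [0,0,0]},
    {"gripper": 1,"linear": [-0.025,-0.01,0.04],"delta_rot": [0,0,0]},
    {"gripper": 1,"linear": [-0.025,-0.01,0.08],"delta_rot": [0,0,0]},
    {"gripper": 1,"linear": [-0.065,-0.01,0.12],"delta_rot": [0,0,0]},
    {"gripper": 1,"linear": [-0.1,-0.01,0.15],"delta_rot": [0,0,0]},
    {"gripper": 1,"linear": [-0.13,-0.01,0.15],"delta_rot": [0,0,0]},
    {"gripper": 1,"linear": [-0.13,-0.01,0.15],"delta_rot": [0,0,0]},
  ],
)

```text
clock: 16.15
position: [0.4652, 0.3026, 0.2284]
ee_rot: [0.001, 0.537, 0.844, 0.002]
contact_force: [1.4, -0.1, -0.5]
width: -0.0002
gripper_force: 0.0
```

```bash
python3 -c "
from h import *
snap('side','x.png');snap('top','y.png')
a=np.load('top.npz')['im'];b=np.load('side.npz')['im']
g=np.hstack([cv2.resize(a[165:245,165:245],(390,390),interpolation=3),cv2.resize(b[130:210,235:315],(390,390),interpolation=3)]);cv2.imwrite('pics/s7.png',g)
f=lambda p:((proj('side',p)-[235,130])*4.875+[390,0])[0]
for q in(1.1,1.35,1.57):
  x,y=-.036*np.cos(q),.072+.036*np.sin(q);print(q,f([.569+.9205*x+.3907*y,.2187-.3907*x+.9205*y,.124]))
print(get_state()['contact_force'])"
```

```text
1.1 [619.6125  69.225 ]
1.35 [634.2375  69.225 ]
1.57 [647.4     70.6875]
[ 0.35560875  0.15836401 -0.31184818]
```

View pics/s7.png

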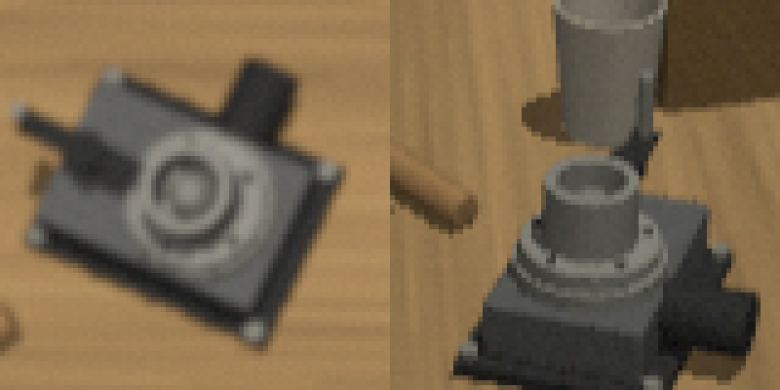

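The keeper lies along the turner's −y axis with its tongue over the flange, and the pin is at (645,75) against (647,71) predicted for 1.57 rad. The hub is flat and the arm is clear, so I'm handing in.

```bash
python3 -c "
from rig import sign_off
print(sign_off())"
```

```text
the job is handed in; nothing more can be done
None
```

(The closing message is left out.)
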